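# Hold a bird carrier's sprung hatch just below its balance point

### The job

Take the feed tin off the hatch of the bird carrier and stand it in the wooden tray, keeping it upright. Then, so that the keeper can check the spring and reach in, raise the hatch just past its balance point without letting it swing fully open, lower it again to a few degrees below that point, and finish while still holding it there, steady, with the gripper. Leave the bottle, the jar and the brush where they are.

Things in the scene. Friction and masses are not known exactly. Their poses are not given: they have to be found in the camera images.
- carrier: Bird carrier: green wooden box with wood trim and rows of round air holes, 240 (x) x 260 (y) x 130 mm, fixed to the table. Origin at the centre of its underside; its front faces its own -x, towards the robot, turned up to 0.25 rad. A fixed board covers the rear of its top (own x = 55 to 120 mm, top at z = 142 mm); the hatch covers the rest.
- hatch (a joint): Hatch angle, rad: 0 = shut (level), grows as its front edge (own -x) rises; 1.55 = fully open, at its stop. A spring helps it open: it balances at 0.95 rad (54 degrees above level). Left alone below that it falls shut; above it, it swings fully open by itself. Raising it from shut takes about 1.1 N at the handle; near the balance a few tenths of a newton hold it.
- hatch_bar (a point): Middle of the hatch's dark wire handle: a level round bar 10 mm thick, 110 mm long, parallel to the hinge, on two sloping legs at its ends. Hatch shut: at own x = -143, y = 0, z = 170 mm of the carrier, 28 mm before the hatch's front edge and 28 mm above its top. It swings at 196 mm about the hinge. It can be pinched from above, fingers before and behind; it turns in the grip.
- hatch_hinge (a point): Middle of the hinge line (along the carrier's own y), at own x = 50, y = 0, z = 136 mm of the carrier. The hatch is a panel of steel rods in a light wooden frame, 165 (hinge to front edge) x 240 x 12 mm, 0.8 kg, its top 142 mm over the table when shut. Two small coil springs stand up to 156 mm high on this line, 100 mm to each side.
- tin: Feed tin: plain bare-metal cylinder, 60 mm diameter, 110 mm tall, 0.2 to 0.4 kg, standing loose on the shut hatch at the start. Origin at the centre of its underside, z along its axis.
- tray: Shallow square tray of light wood, 130 x 130 x 25 mm, fixed to the table on one side of the carrier, left or right. Walls 6 mm, so 118 mm square inside; its floor is 6 mm thick. Origin at the centre of its underside.
- bottle: Bystander: clear plastic bottle with a red cap, 72 mm diameter, 200 mm tall, standing on the side of the carrier without the tray. Origin at the centre of its underside.
- jar: Bystander: amber jar with a white lid, 60 mm diameter, 100 mm tall, on the right (-y) beyond the tray or bottle. Origin at the centre of its underside.
- brush: Bystander: hand brush lying on the left (+y) beyond the tray or bottle. Origin under its middle.
Not all that is in view belongs to the job. What is shaped like the tin but blue or green is not meant. There is more than one size of the tray; the one meant has the size given above.

How it is judged:
By the outcome, as a careful person would: the job done as asked, in the order asked, and still so for the second after the job is handed in, while the arm keeps its last pose, push and grip.
It also fails if it takes over 58 s, if anything falls off the work surface, if the arm or the gripper's body presses on something with over 40 N, if the wrist force passes 120 N, or if a joint passes its speed limit or range.

### The arm

A 6-joint arm with a two-finger parallel gripper is mounted at the origin on the work surface. World frame = base frame: x ahead of the robot, y to its left, z up, the work surface at z = 0. Lengths are in mm, angles in degrees, forces in N, time in s.
With the tool pointing down it reaches from about 275 to 725 mm from the base axis. Payload 5.6 kg.
Tool frame: the origin (TCP) lies at the very end of the fingers, on their centre line; the grasp point (between the pads) lies 19 mm behind it (manip.hold_point_z is the z of the grasp point in the tool frame, in mm); z points along the fingers, y is the line along which they close (so a half turn about z gives the same grasp; the last joint's range is limited). The gripper opens to 85 mm and grips with 20 to 120 N. Pads are 22 mm wide; open, the fingers measure 114 mm over their backs; the gripper's body (76 mm by 85 mm) begins 54 mm behind the grasp point. The pads swing forward as they close: fully open they stand 13 mm farther back than shut.
Start: joints at [-60.814, 14.616, 6.199, 0, -81.583, -16.306], TCP at [122.622, -536.15, 231.283] pointing down, gripper open.
Joint ranges: [-168.99, 168.99], [-69.2, 112.95], [-62.41, 85.93], [-164.36, 98.24], [-168.68, -3.75], [-174.98, 174.98]. Speed limits (degrees/s): [147.25, 147.25, 180, 180, 180, 180].

### API

Orientations are given as [roll, pitch, yaw] about the fixed x, y, z axes, in that order (R = Rz(yaw) Ry(pitch) Rx(roll)).
In Python, from station import manip gives the robot as it stands. The module is installed in compiled form; this text tells all that it offers.
- The arm moves only by the tool servo_tool, never from a script. Its argument "plan" is a list of rows, each an object with "slide": the shift along the tool's x, y, z in m, a list of three; "delta_rot": the turn, a rotation vector about the tool's x, y, z in degrees, a list of three; "grip": the finger opening in m, from 0 to 0.0854. In form: [{"slide": [tx, ty, tz], "delta_rot": [ax, ay, az], "grip": grip}, ...]. A call has exactly 8 rows; each row shifts and turns the commanded pose from where the row before left it, along the tool's axes as they then stand; what a row does not reach is not made up. A row lasts 1/12 s, in which the tool goes at most 41.7 mm and 7.16 degrees, less where a joint would pass 70% of its speed; a pose out of reach is approached as far as the arm can. A call with a gripper value outside its range is refused whole. The fingers move at their own pace and stop on an object; "squeeze" is the grip in N (left out, the last holds). Time passes only in rows, so rows that do not move let the fingers close, or fill a call up. It gives the time, the measured TCP pose, the force, the opening and the grip force at its end, in the units of the state.
- manip.read_state(): the state, without advancing time (a new reading comes with each control period).
- manip.snapshot(name): name is "scene" or "top" or "wrist"; returns a dict with "color" (420x560x3 uint8, blue, green, red), "camera_matrix" (3x3 intrinsics, pixels), "T" (4x4, takes a point from camera to world coordinates). Camera axes: x right, y up, looking along -z (the intrinsics and any distortion apply to the point x, -y, -z); pixel columns grow to the right and rows downward; lengths in mm; the calibration is good to about 2 mm. A picture is of the moment at which its call begins. There is no depth.
- manip.sign_off(): hands the job in; it is judged then, once.
The state is a dict: "time": time; "qpos": joint angles; "joint_velocities": joint speeds; "joint_efforts": joint torques, N m; "position": TCP position; "orientation": TCP orientation; "wrist_force": force on the tool from outside, world axes, zero at the start; "wrist_torque": the same for the moment, N m; "finger_gap": finger opening in mm; "grip_force": force on a finger pad.
Only numpy, scipy, OpenCV 4.12 (cv2) and the standard library are available. Lean on these libraries where they do the work, as an engineer would, in place of code of your own. Each camera call takes 0.05 s, during which the arm holds its last target. There are 200 camera calls.

## Working session

There is one attempt and no reset: what is moved stays moved. The work goes in short steps, Python scripts to look and compute and a tool call to move; the robot and the scene stay as the last step left them, time stands still between calls to the robot, and variables do not carry over. Pictures are saved under pics/ and viewed, at most 10 in all, crops included, and the job is handed in when it is done.

Besides the shell and the picture viewer there is one more tool, called after "Call:" as name([rows], argument=value, ...), one row to a line, values as JSON. servo_tool: Moves the arm, as the interface text tells. Its arguments: {"type":"object","properties":{"plan":{"type":"array","items":{"type":"object","properties":{"slide":{"type":"array","items":{"type":"number"}},"delta_rot":{"type":"array","items":{"type":"number"}},"grip":{"type":"number"}}}},"squeeze":{"type":"number"}},"required":["plan"]}

```bash
mkdir -p pics; python3 - <<'E'
from station import manip
import cv2,numpy as np
for n in ("scene","top"):
    s=manip.snapshot(n); cv2.imwrite(f"pics/{n}0.png",s["color"]); np.savez(f"{n}0.npz",**s)
    print(n,s["camera_matrix"].round(1).tolist(),s["T"].round(3).tolist(),s.keys())
st=manip.read_state(); print(st, manip.hold_point_z)
E
```

```text
scene [[404.9, 0.0, 281.2], [0.0, 404.9, 204.0], [0.0, 0.0, 1.0]] [[0.796, -0.353, 0.491, 1024.685], [0.605, 0.453, -0.655, -749.933], [0.009, 0.819, 0.574, 782.717], [0.0, 0.0, 0.0, 1.0]] dict_keys(['color', 'camera_matrix', 'T'])
top [[427.3, 0.0, 273.0], [0.0, 427.3, 208.2], [0.0, 0.0, 1.0]] [[0.007, 0.994, -0.105, 316.525], [-1.0, 0.008, 0.016, 4.831], [0.017, 0.105, 0.994, 1367.435], [0.0, 0.0, 0.0, 1.0]] dict_keys(['color', 'camera_matrix', 'T'])
{'time': 0.1, 'qpos': array([-6.08133250e+01,  1.46524262e+01,  6.13893168e+00, -2.27090712e-02,
       -8.15819233e+01, -1.63055877e+01]), 'joint_velocities': array([ 0.06505463, -0.00605458,  0.10649461,  0.08809828, -0.03497917,
       -0.09573648]), 'joint_efforts': array([-2.32620099e-03, -3.87603593e+01,  2.38474613e+01,  5.37795737e+00,
       -3.74992029e-03,  3.63969548e-06]), 'position': array([ 122.5588505 , -535.73811263,  230.47049362]), 'orientation': array([ 1.79902114e+02, -5.23420820e-03, -1.67122251e+02]), 'wrist_force': array([ 0.3728439 ,  0.22423813, -0.22516405]), 'wrist_torque': array([ 0.03500108, -0.05299455, -0.03866264]), 'grip_force': 0.0, 'finger_gap': 85.36647780635232} -18.700000000000003
```

View pics/scene0.png

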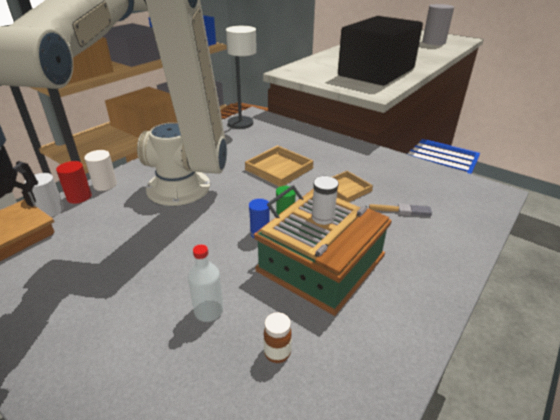

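View pics/top0.png

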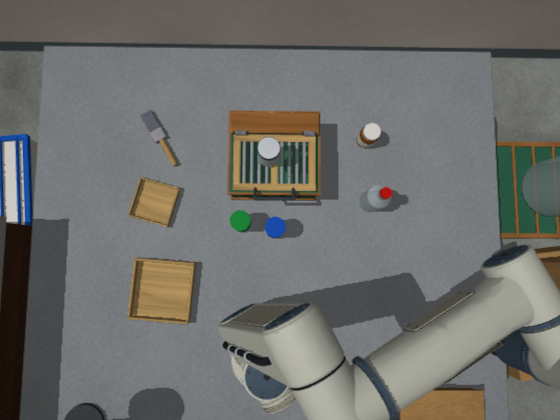

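The scene shows the bare tin on the hatch at (325,200). The top view shows it at (268,148), the carrier around (275,155), and the handle bar near (275,195). There are two tray candidates in the top view: (155,201), about 41 px, and (162,290), about 62 px. The blue (275,228) and green (240,221) cylinders are decoys. I'll measure these next.

```bash
cat > h.py <<'E'
import numpy as np,cv2
def ray(s,uv):
    K=s["camera_matrix"];T=s["T"]
    p=np.linalg.inv(K)@np.array([uv[0],uv[1],1.]); d=T[:3,:3]@np.array([p[0],-p[1],-p[2]])
    return T[:3,3],d
def onz(s,uv,z):
    o,d=ray(s,uv); return (o+d*(z-o[2])/d[2])
def proj(s,P):
    T=s["T"]; c=T[:3,:3].T@(np.array(P,float)-T[:3,3]); q=s["camera_matrix"]@np.array([c[0],-c[1],-c[2]]); return q[:2]/q[2]
E
python3 - <<'E'
from h import *
s=dict(np.load("top0.npz")); im=s["color"]; hsv=cv2.cvtColor(im,cv2.COLOR_BGR2HSV)
m=cv2.inRange(hsv,(8,70,60),(28,255,255))
n,l,st,c=cv2.connectedComponentsWithStats(m)
for i in range(1,n):
    if st[i,4]>300:
        pts=np.argwhere(l==i)[:,::-1].astype(np.float32); r=cv2.minAreaRect(pts); b=cv2.boxPoints(r)
        for z in (25,142):
            w=np.array([onz(s,p,z)[:2] for p in b]); e=np.linalg.norm(np.roll(w,-1,0)-w,axis=1)
            a=(np.roll(w,-1,0)-w)[0]
            print(st[i].tolist(),z,"ctr",w.mean(0).round(1),"edges",e.round(0)[:2],"ang",round(np.degrees(np.arctan2(a[1],a[0])),1))
g=cv2.medianBlur(cv2.cvtColor(im,cv2.COLOR_BGR2GRAY),3)
print("tin256",onz(s,(268.5,148),252).round(1))
# blue/green tops
for nm,lo,hi in(("blue",(110,120,60),(130,255,255)),("green",(50,150,60),(75,255,255))):
    k=cv2.inRange(hsv,lo,hi); k[:205]=0;k[240:]=0; k[:,:220]=0;k[:,300:]=0
    y,x=np.nonzero(k); print(nm,len(x),onz(s,(x.mean(),y.mean()),100).round(0))
c1=cv2.resize(im[95:245,120:320],(800,600),interpolation=cv2.INTER_CUBIC); cv2.imwrite("pics/crop1.png",c1)
E
```

```text
[228, 110, 93, 90, 4397] 25 ctr [632.8 -19.2] edges [298. 291.] ang -89.3
[228, 110, 93, 90, 4397] 142 ctr [605.2 -17.1] edges [272. 266.] ang -89.3
[496, 141, 64, 98, 1168] 25 ctr [ 527.3 -832.9] edges [207. 316.] ang -89.4
[496, 141, 64, 98, 1168] 142 ctr [ 509.  -759.9] edges [189. 288.] ang -89.4
[128, 177, 53, 50, 1741] 25 ctr [475.9 358.7] edges [131. 136.] ang -14.3
[128, 177, 53, 50, 1741] 142 ctr [462.  327.8] edges [120. 124.] ang -14.3
[535, 246, 25, 45, 586] 25 ctr [ 276.6 -880.6] edges [ 77. 138.] ang -89.6
[535, 246, 25, 45, 586] 142 ctr [ 280.1 -803.4] edges [ 70. 126.] ang -89.6
[127, 258, 69, 66, 3882] 25 ctr [201.2 326.4] edges [191. 195.] ang -3.4
[127, 258, 69, 66, 3882] 142 ctr [211.2 298.4] edges [174. 178.] ang -3.4
[398, 389, 87, 31, 2212] 25 ctr [-134.5 -530.7] edges [264.  88.] ang -89.9
[398, 389, 87, 31, 2212] 142 ctr [ -95.2 -484. ] edges [241.  80.] ang -89.9
tin256 [ 5.955e+02 -1.000e-01  2.520e+02]
blue 291 [395. -22. 100.]
green 330 [413.  82. 100.]
```

View pics/crop1.png

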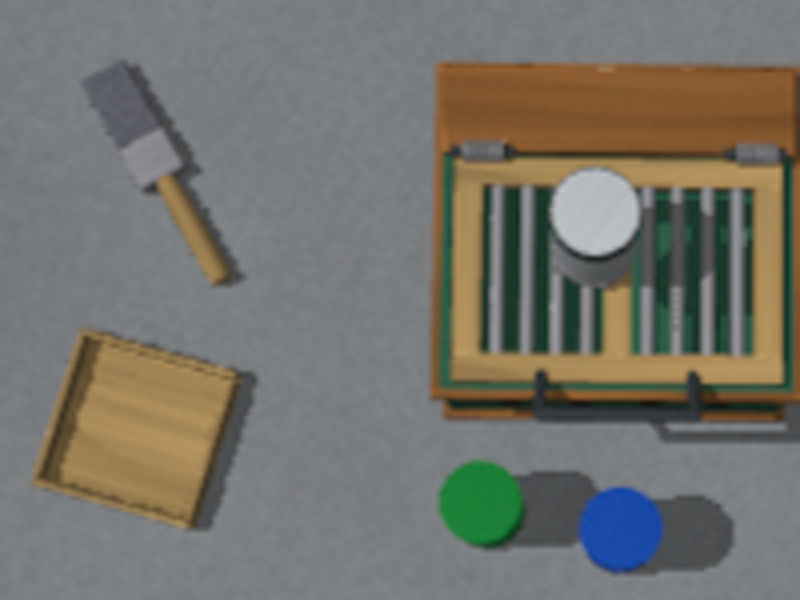

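The small tray at (155,201) measures about 131 mm, so it's the one meant; the 192 mm one isn't. The crop confirms the bare-metal tin (crop 595,215) and the small tray (crop 137,428), and the handle bar runs from crop (538,413) to (697,413). I'll raise the arm and turn the tool to yaw -90.

Call:
servo_tool([
  {"slide":[0,0,-0.014],"delta_rot":[0,0,-7],"grip":0.085},
  {"slide":[0,0,-0.014],"delta_rot":[0,0,-7],"grip":0.085},
  {"slide":[0,0,-0.014],"delta_rot":[0,0,-7],"grip":0.085},
  {"slide":[0,0,-0.014],"delta_rot":[0,0,-7],"grip":0.085},
  {"slide":[0,0,-0.014],"delta_rot":[0,0,-7],"grip":0.085},
  {"slide":[0,0,-0.014],"delta_rot":[0,0,-7],"grip":0.085},
  {"slide":[0,0,-0.014],"delta_rot":[0,0,-7],"grip":0.085},
  {"slide":[0,0,-0.014],"delta_rot":[0,0,-7],"grip":0.085},
], squeeze=40)

```text
time: 0.77
position: [122.6, -535.9, 343.5]
orientation: [180.0, 0.0, -110.8]
wrist_force: [0.2, 1.2, 0.8]
finger_gap: 84.8
grip_force: 0.0
```

Call:
servo_tool([
  {"slide":[0,0,0],"delta_rot":[0,0,-7],"grip":0.085},
  {"slide":[0,0,0],"delta_rot":[0,0,-7],"grip":0.085},
  {"slide":[0,0,0],"delta_rot":[0,0,-6.9],"grip":0.085},
  {"slide":[-0.027,-0.024,0],"delta_rot":[0,0,0],"grip":0.085},
  {"slide":[-0.027,-0.024,0],"delta_rot":[0,0,0],"grip":0.085},
  {"slide":[-0.027,-0.024,0],"delta_rot":[0,0,0],"grip":0.085},
  {"slide":[-0.027,-0.024,0],"delta_rot":[0,0,0],"grip":0.085},
  {"slide":[-0.027,-0.024,0],"delta_rot":[0,0,0],"grip":0.085},
])

```text
time: 1.43
position: [243.8, -400.1, 342.9]
orientation: [180.0, 0.0, -90.2]
wrist_force: [1.4, -0.4, 1.3]
finger_gap: 84.8
grip_force: 0.0
```

```bash
python3 - <<'E'
from h import *
from station import manip
s=dict(np.load("top0.npz")); c=dict(np.load("scene0.npz"))
for n,p,z in (("tin",(268.7,148.5),252),("barL",(254.5,198),170),("barR",(294.2,198.2),170),("sprL",(240.8,132.7),150),("sprR",(309,133.2),150),("rearL",(229.5,111.5),142),("rearR",(320,111.5),142)):
    print(n,onz(s,p,z).round(1))
print("tin scene top ctr", onz(c,(325,186),252).round(1))
print("tray scene ctr proj", proj(c,(476,359,25)))
st=manip.read_state(); print(st["position"],st["orientation"],st["qpos"].round(1))
E
```

```text
tin [594.1  -0.7 252. ]
barL [471.5  37.9 170. ]
barR [471.9 -74.3 170. ]
sprL [665.6  80.5 150. ]
sprR [ 666.4 -118.6  150. ]
rearL [731.6 115.3 142. ]
rearR [ 734.9 -152.2  142. ]
tin scene top ctr [608.9 -18.  252. ]
tray scene ctr proj [345.46653714 182.54797198]
[ 243.76019912 -400.07337594  342.85321114] [ 1.79975320e+02  4.18329371e-02 -9.02459499e+01] [-39.4   4.8  10.2  -0.  -95.5  39.2]
```

Call:
servo_tool([
  {"slide":[-0.025,-0.022,0],"delta_rot":[0,0,0],"grip":0.085},
  {"slide":[-0.025,-0.022,0],"delta_rot":[0,0,0],"grip":0.085},
  {"slide":[-0.025,-0.022,0],"delta_rot":[0,0,0],"grip":0.085},
  {"slide":[-0.025,-0.022,0],"delta_rot":[0,0,0],"grip":0.085},
  {"slide":[-0.025,-0.022,0],"delta_rot":[0,0,0],"grip":0.085},
  {"slide":[-0.025,-0.022,0],"delta_rot":[0,0,0],"grip":0.085},
  {"slide":[-0.025,-0.022,0],"delta_rot":[0,0,0],"grip":0.085},
  {"slide":[-0.025,-0.022,0],"delta_rot":[0,0,0],"grip":0.085},
])

```text
time: 2.1
position: [420.5, -200.7, 343.1]
orientation: [180.0, 0.0, -90.2]
wrist_force: [0.3, -0.4, 0.4]
finger_gap: 84.7
grip_force: 0.0
```

Call:
servo_tool([
  {"slide":[-0.025,-0.022,0],"delta_rot":[0,0,0],"grip":0.085},
  {"slide":[-0.025,-0.022,0],"delta_rot":[0,0,0],"grip":0.085},
  {"slide":[-0.025,-0.022,0],"delta_rot":[0,0,0],"grip":0.085},
  {"slide":[-0.025,-0.022,0],"delta_rot":[0,0,0],"grip":0.085},
  {"slide":[-0.025,-0.022,0],"delta_rot":[0,0,0],"grip":0.085},
  {"slide":[-0.025,-0.022,0],"delta_rot":[0,0,0],"grip":0.085},
  {"slide":[-0.025,-0.022,0],"delta_rot":[0,0,0],"grip":0.085},
  {"slide":[-0.025,-0.02,0],"delta_rot":[0,0,0],"grip":0.085},
])

```text
time: 2.77
position: [595.5, -1.4, 342.6]
orientation: [179.9, -0.0, -90.2]
wrist_force: [0.4, -1.1, 0.5]
finger_gap: 85.2
grip_force: 0.0
```

```bash
python3 - <<'E'
from h import *
from station import manip
w=manip.snapshot("wrist"); c=dict(np.load("scene0.npz")); np.savez("wrist1.npz",**w)
im=w["color"].copy()
for P in [(594,-0.7,252)]: 
    q=proj(w,P); print(q); cv2.drawMarker(im,tuple(int(v) for v in q),(0,0,255))
o=c["color"].copy(); q=proj(c,(594,-.7,252)); print(q); cv2.drawMarker(o,tuple(int(v) for v in q),(0,0,255),0,8)
cv2.imwrite("pics/w1.png",np.hstack([cv2.resize(im,(400,300)),cv2.resize(o[150:300,220:420],(400,300))]))
st=manip.read_state(); print(st["position"],st["orientation"],st["qpos"].round(1),st["wrist_force"])
E
```

```text
[280.81322986 216.92551823]
[323.62843933 181.06851255]
[597.77608404   2.60746403 339.87919816] [ 1.79764922e+02  5.46839791e-02 -9.00409616e+01] [ 15.1  20.7  30.3  -0.1 -99.8 -15.2] [-1.65002378  2.12647394 -3.49713693]
```

View pics/w1.png

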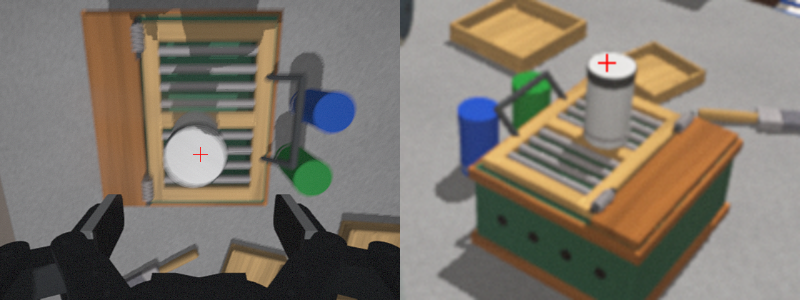

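The wrist view (left) shows the lid centre at about (195,155), roughly 5 px left of the predicted mark. That's about 3 mm further in +x. The scene crop (right) agrees. I'll add 2 mm in x and go down.

Call:
servo_tool([
  {"slide":[0,-0.002,0],"delta_rot":[0,0,0],"grip":0.0854},
  {"slide":[0,0,0.015],"delta_rot":[0,0,0],"grip":0.0854},
  {"slide":[0,0,0.015],"delta_rot":[0,0,0],"grip":0.0854},
  {"slide":[0,0,0.015],"delta_rot":[0,0,0],"grip":0.0854},
  {"slide":[0,0,0.015],"delta_rot":[0,0,0],"grip":0.0854},
  {"slide":[0,0,0.012],"delta_rot":[0,0,0],"grip":0.0854},
  {"slide":[0,0,0],"delta_rot":[0,0,0],"grip":0.0854},
  {"slide":[0,0,0],"delta_rot":[0,0,0],"grip":0.0854},
])

```text
time: 3.48
position: [596.1, -3.7, 271.2]
orientation: [179.9, -0.0, -90.3]
wrist_force: [0.2, -0.4, 0.8]
finger_gap: 85.6
grip_force: 0.0
```

```bash
python3 - <<'E'
from h import *
w=dict(np.load("wrist1.npz")); im=w["color"]; hsv=cv2.cvtColor(im,cv2.COLOR_BGR2HSV)
m=cv2.inRange(hsv,(0,0,205),(180,40,255)); m[:120]=0;m[300:]=0
n,l,st,c=cv2.connectedComponentsWithStats(m); i=1+np.argmax(st[1:,4]); print(st[i],c[i],onz(w,c[i],252), onz(w,(273,217),252))
print("radius", np.linalg.norm(onz(w,c[i],252)-onz(w,(c[i][0]+st[i,2]/2,c[i][1]),252)))
from station import manip
st=manip.read_state(); print(st["position"],st["orientation"],st["wrist_force"])
E
```

```text
[ 236  183   77   74 3622] [277.24406405 223.44809498] [596.44838988   3.96580757 252.        ] [599.30891174  -0.67248263 252.        ]
radius 26.305359233567316
[596.11929253  -3.72192606 271.2451762 ] [ 1.79935208e+02 -3.70775385e-02 -9.02530078e+01] [ 0.21027507 -0.38913272  0.82910605]
```

Call:
servo_tool([
  {"slide":[-0.003,0,0.008],"delta_rot":[0,0,0],"grip":0.0854},
  {"slide":[0,0,0.01],"delta_rot":[0,0,0],"grip":0.0854},
  {"slide":[0,0,0.01],"delta_rot":[0,0,0],"grip":0.0854},
  {"slide":[0,0,0.01],"delta_rot":[0,0,0],"grip":0.0854},
  {"slide":[0,0,0.01],"delta_rot":[0,0,0],"grip":0.0854},
  {"slide":[0,0,0.01],"delta_rot":[0,0,0],"grip":0.0854},
  {"slide":[0,0,0.006],"delta_rot":[0,0,0],"grip":0.0854},
  {"slide":[0,0,0],"delta_rot":[0,0,0],"grip":0.0854},
])

```text
time: 4.15
position: [595.8, -0.0, 205.2]
orientation: [179.8, -0.0, -90.2]
wrist_force: [-0.1, 0.6, -0.8]
finger_gap: 85.4
grip_force: 0.0
```

Call:
servo_tool([
  {"slide":[0,0,0],"delta_rot":[0,0,0],"grip":0.07},
  {"slide":[0,0,0],"delta_rot":[0,0,0],"grip":0.065},
  {"slide":[0,0,0],"delta_rot":[0,0,0],"grip":0.06},
  {"slide":[0,0,0],"delta_rot":[0,0,0],"grip":0.055},
  {"slide":[0,0,0],"delta_rot":[0,0,0],"grip":0.05},
  {"slide":[0,0,0],"delta_rot":[0,0,0],"grip":0.05},
  {"slide":[0,0,0],"delta_rot":[0,0,0],"grip":0.05},
  {"slide":[0,0,0],"delta_rot":[0,0,0],"grip":0.05},
], squeeze=40)

```text
time: 4.82
position: [597.2, 0.0, 208.2]
orientation: [-179.9, 0.0, -90.2]
wrist_force: [-0.1, 0.5, 5.4]
finger_gap: 59.3
grip_force: 43.0
```

Call:
servo_tool([
  {"slide":[0,0,-0.005],"delta_rot":[0,0,0],"grip":0.05},
  {"slide":[0,0,-0.01],"delta_rot":[0,0,0],"grip":0.05},
  {"slide":[0,0,-0.015],"delta_rot":[0,0,0],"grip":0.05},
  {"slide":[0,0,-0.02],"delta_rot":[0,0,0],"grip":0.05},
  {"slide":[-0.01,0.003,-0.015],"delta_rot":[0,0,0],"grip":0.05},
  {"slide":[-0.02,0.007,-0.01],"delta_rot":[0,0,0],"grip":0.05},
  {"slide":[-0.03,0.01,-0.005],"delta_rot":[0,0,0],"grip":0.05},
  {"slide":[-0.03,0.01,0],"delta_rot":[0,0,0],"grip":0.05},
])

```text
time: 5.48
position: [566.9, 90.6, 288.6]
orientation: [-179.9, 0.0, -90.3]
wrist_force: [0.7, 0.3, -2.5]
finger_gap: 59.2
grip_force: 43.7
```

Call:
servo_tool([
  {"slide":[-0.03,0.01,0],"delta_rot":[0,0,0],"grip":0.05},
  {"slide":[-0.035,0.012,0],"delta_rot":[0,0,0],"grip":0.05},
  {"slide":[-0.035,0.012,0],"delta_rot":[0,0,0],"grip":0.05},
  {"slide":[-0.035,0.012,0],"delta_rot":[0,0,0],"grip":0.05},
  {"slide":[-0.035,0.012,0],"delta_rot":[0,0,0],"grip":0.05},
  {"slide":[-0.035,0.012,0],"delta_rot":[0,0,0],"grip":0.05},
  {"slide":[-0.03,0.012,0],"delta_rot":[0,0,0],"grip":0.05},
  {"slide":[-0.02,0.007,0],"delta_rot":[0,0,0],"grip":0.05},
])

```text
time: 6.15
position: [477.0, 348.1, 286.7]
orientation: [179.9, -0.0, -90.1]
wrist_force: [-0.3, -1.3, -2.8]
finger_gap: 59.2
grip_force: 43.8
```

Call:
servo_tool([
  {"slide":[-0.01,0.004,0.005],"delta_rot":[0,0,0],"grip":0.05},
  {"slide":[-0.005,0,0.015],"delta_rot":[0,0,0],"grip":0.05},
  {"slide":[0,0,0.02],"delta_rot":[0,0,0],"grip":0.05},
  {"slide":[0,0,0.025],"delta_rot":[0,0,0],"grip":0.05},
  {"slide":[0,0,0.025],"delta_rot":[0,0,0],"grip":0.05},
  {"slide":[0,0,0.015],"delta_rot":[0,0,0],"grip":0.05},
  {"slide":[0,0,0],"delta_rot":[0,0,0],"grip":0.05},
  {"slide":[0,0,0],"delta_rot":[0,0,0],"grip":0.05},
])

```text
time: 6.82
position: [475.0, 359.6, 181.8]
orientation: [179.9, -0.1, -90.2]
wrist_force: [0.7, -0.1, -2.3]
finger_gap: 58.9
grip_force: 44.0
```

```bash
python3 - <<'E'
from h import *
from station import manip
a=manip.snapshot("top")["color"];b=manip.snapshot("scene")["color"]
cv2.imwrite("pics/t2.png",np.hstack([cv2.resize(a[100:325,80:380],(400,300)),cv2.resize(b[120:270,220:420],(400,300))]))
st=manip.read_state(); print(st["position"],st["orientation"],st["wrist_force"],st["finger_gap"],st["qpos"].round(1))
E
```

```text
[475.88392971 360.71617832 183.91485002] [-1.79888316e+02  7.31929318e-02 -9.02309197e+01] [ 0.31596481  0.45817978 -2.50413975] 59.00116721384847 [ 52.2  20.8   8.    0.  -77.  -52.4]
```

View pics/t2.png

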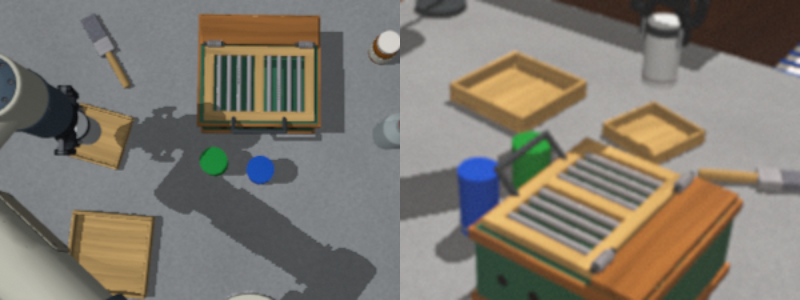

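Left (top view): the gripper is over the small tray at (100,135). Right (scene): the tin hangs upright above and beyond the tray, and the hatch is clear. I'll lower it.

Call:
servo_tool([
  {"slide":[0,0,0.01],"delta_rot":[0,0,0],"grip":0.05},
  {"slide":[0,0,0.02],"delta_rot":[0,0,0],"grip":0.05},
  {"slide":[0,0,0.02],"delta_rot":[0,0,0],"grip":0.05},
  {"slide":[0,0,0.02],"delta_rot":[0,0,0],"grip":0.05},
  {"slide":[0,0,0.015],"delta_rot":[0,0,0],"grip":0.05},
  {"slide":[0,0,0.01],"delta_rot":[0,0,0],"grip":0.05},
  {"slide":[0,0,0.005],"delta_rot":[0,0,0],"grip":0.05},
  {"slide":[0,0,0.002],"delta_rot":[0,0,0],"grip":0.05},
])

```text
time: 7.58
position: [475.1, 360.5, 79.9]
orientation: [180.0, -0.0, -90.2]
wrist_force: [-0.7, 0.3, -2.4]
finger_gap: 58.9
grip_force: 44.0
```

Call:
servo_tool([
  {"slide":[0,0,0.001],"delta_rot":[0,0,0],"grip":0.05},
  {"slide":[0,0,0.001],"delta_rot":[0,0,0],"grip":0.05},
  {"slide":[0,0,0.001],"delta_rot":[0,0,0],"grip":0.05},
  {"slide":[0,0,0.001],"delta_rot":[0,0,0],"grip":0.05},
  {"slide":[0,0,0.001],"delta_rot":[0,0,0],"grip":0.05},
  {"slide":[0,0,0.001],"delta_rot":[0,0,0],"grip":0.05},
  {"slide":[0,0,0],"delta_rot":[0,0,0],"grip":0.05},
  {"slide":[0,0,0],"delta_rot":[0,0,0],"grip":0.05},
])

```text
time: 8.25
position: [475.1, 360.5, 74.3]
orientation: [-180.0, -0.0, -90.2]
wrist_force: [0.4, -0.1, -2.1]
finger_gap: 59.2
grip_force: 44.0
```

Call:
servo_tool([
  {"slide":[0,0,0.001],"delta_rot":[0,0,0],"grip":0.05},
  {"slide":[0,0,0.001],"delta_rot":[0,0,0],"grip":0.05},
  {"slide":[0,0,0.001],"delta_rot":[0,0,0],"grip":0.05},
  {"slide":[0,0,0],"delta_rot":[0,0,0],"grip":0.05},
  {"slide":[0,0,0],"delta_rot":[0,0,0],"grip":0.05},
  {"slide":[0,0,0],"delta_rot":[0,0,0],"grip":0.05},
  {"slide":[0,0,0],"delta_rot":[0,0,0],"grip":0.05},
  {"slide":[0,0,0],"delta_rot":[0,0,0],"grip":0.05},
])

```text
time: 8.92
position: [475.2, 360.6, 72.4]
orientation: [-180.0, 0.0, -90.2]
wrist_force: [-3.7, -1.5, 5.8]
finger_gap: 59.1
grip_force: 44.6
```

Touching down. Release and rise.

Call:
servo_tool([
  {"slide":[0,0,0],"delta_rot":[0,0,0],"grip":0.062},
  {"slide":[0,0,0],"delta_rot":[0,0,0],"grip":0.068},
  {"slide":[0,0,0],"delta_rot":[0,0,0],"grip":0.075},
  {"slide":[0,0,0],"delta_rot":[0,0,0],"grip":0.085},
  {"slide":[0,0,0],"delta_rot":[0,0,0],"grip":0.085},
  {"slide":[0,0,0],"delta_rot":[0,0,0],"grip":0.085},
  {"slide":[0,0,0],"delta_rot":[0,0,0],"grip":0.085},
  {"slide":[0,0,0],"delta_rot":[0,0,0],"grip":0.085},
])

```text
time: 9.58
position: [475.1, 360.5, 71.3]
orientation: [-180.0, 0.0, -90.2]
wrist_force: [-0.5, -0.2, -0.9]
finger_gap: 85.1
grip_force: 0.0
```

Call:
servo_tool([
  {"slide":[0,0,-0.005],"delta_rot":[0,0,0],"grip":0.085},
  {"slide":[0,0,-0.01],"delta_rot":[0,0,0],"grip":0.085},
  {"slide":[0,0,-0.015],"delta_rot":[0,0,0],"grip":0.085},
  {"slide":[0,0,-0.025],"delta_rot":[0,0,0],"grip":0.085},
  {"slide":[0,0,-0.03],"delta_rot":[0,0,0],"grip":0.085},
  {"slide":[0,0,-0.035],"delta_rot":[0,0,0],"grip":0.085},
  {"slide":[0,0,-0.035],"delta_rot":[0,0,0],"grip":0.085},
  {"slide":[0,0,-0.035],"delta_rot":[0,0,0],"grip":0.085},
])

```text
time: 10.25
position: [474.9, 360.1, 264.4]
orientation: [-179.9, 0.1, -90.2]
wrist_force: [0.6, 0.5, -0.1]
finger_gap: 85.3
grip_force: 0.0
```

Call:
servo_tool([
  {"slide":[0.015,0,0],"delta_rot":[0,0,0],"grip":0.085},
  {"slide":[0.03,0,0],"delta_rot":[0,0,0],"grip":0.085},
  {"slide":[0.035,0,0],"delta_rot":[0,0,0],"grip":0.085},
  {"slide":[0.035,0,0],"delta_rot":[0,0,0],"grip":0.085},
  {"slide":[0.035,0,0],"delta_rot":[0,0,0],"grip":0.085},
  {"slide":[0.035,0,0],"delta_rot":[0,0,0],"grip":0.085},
  {"slide":[0.035,0,0],"delta_rot":[0,0,0],"grip":0.085},
  {"slide":[0.035,0,0],"delta_rot":[0,0,0],"grip":0.085},
])

```text
time: 10.92
position: [473.8, 103.8, 262.7]
orientation: [-179.9, 0.0, -90.2]
wrist_force: [1.9, -0.5, 0.0]
finger_gap: 84.9
grip_force: 0.0
```

Call:
servo_tool([
  {"slide":[0.035,0,0],"delta_rot":[0,0,0],"grip":0.06},
  {"slide":[0.035,0,0],"delta_rot":[0,0,0],"grip":0.05},
  {"slide":[0.03,0,0],"delta_rot":[0,0,0],"grip":0.05},
  {"slide":[0.018,0.003,0.005],"delta_rot":[0,0,0],"grip":0.05},
  {"slide":[0.005,0,0.01],"delta_rot":[0,0,0],"grip":0.05},
  {"slide":[0,0,0.01],"delta_rot":[0,0,0],"grip":0.05},
  {"slide":[0,0,0],"delta_rot":[0,0,0],"grip":0.05},
  {"slide":[0,0,0],"delta_rot":[0,0,0],"grip":0.05},
])

```text
time: 11.58
position: [470.3, -16.8, 235.8]
orientation: [179.9, -0.0, -90.2]
wrist_force: [-0.6, -0.4, 0.2]
finger_gap: 50.1
grip_force: 0.0
```

```bash
python3 - <<'E'
from h import *
from station import manip
w=manip.snapshot("wrist"); a=manip.snapshot("top")["color"];b=manip.snapshot("scene")["color"]
np.savez("wrist2.npz",**w); im=w["color"].copy()
for P in [(472,38,170),(472,-74,170)]:
    q=proj(w,P); print(q); cv2.drawMarker(im,tuple(int(v) for v in q),(0,0,255),0,12)
cv2.imwrite("pics/w3.png",np.hstack([im[::1,::1][:, :][:420,:560],cv2.resize(np.vstack([cv2.resize(a[160:240,110:200],(240,210)),cv2.resize(b[130:210,300:390],(240,210))]),(240,420))]))
st=manip.read_state(); print(st["position"],st["orientation"],st["wrist_force"],st["finger_gap"],st["qpos"].round(1))
E
```

```text
[276.41233125 306.86568223]
[275.42440874 132.93046189]
[471.00065059 -16.63150919 236.70282538] [-1.79962074e+02 -1.18128591e-03 -9.01349879e+01] [ 1.54343017  0.32480709 -0.19556195] 49.964757071780944 [ 17.1   5.5  -4.2   0.  -80.2 -17.2]
```

View pics/w3.png

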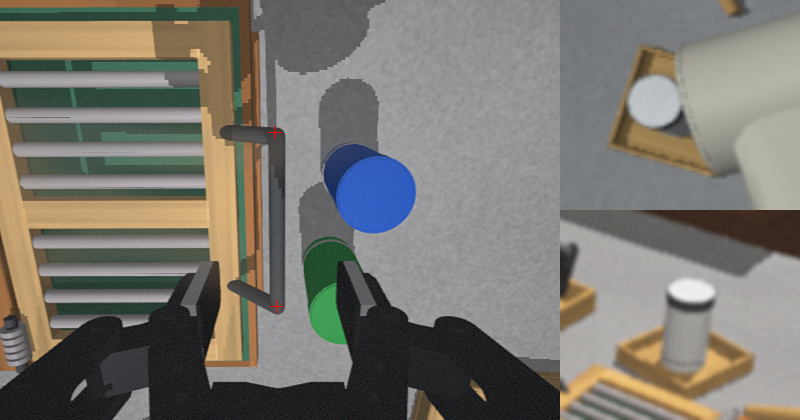

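The wrist view puts the bar at column 277, on the predicted marks (276,307) and (275,133), and between the fingers. The side crops show the tin upright in the small tray. Lower onto the bar and close.

Call:
servo_tool([
  {"slide":[0.001,-0.001,0.01],"delta_rot":[0,0,0],"grip":0.05},
  {"slide":[0,0,0.015],"delta_rot":[0,0,0],"grip":0.05},
  {"slide":[0,0,0.015],"delta_rot":[0,0,0],"grip":0.05},
  {"slide":[0,0,0.015],"delta_rot":[0,0,0],"grip":0.05},
  {"slide":[0,0,0.015],"delta_rot":[0,0,0],"grip":0.05},
  {"slide":[0,0,0.01],"delta_rot":[0,0,0],"grip":0.05},
  {"slide":[0,0,0.004],"delta_rot":[0,0,0],"grip":0.05},
  {"slide":[0,0,0],"delta_rot":[0,0,0],"grip":0.05},
])

```text
time: 12.4
position: [471.0, -18.4, 151.1]
orientation: [179.9, -0.0, -90.2]
wrist_force: [0.3, -0.0, 0.3]
finger_gap: 49.9
grip_force: 0.0
```

Call:
servo_tool([
  {"slide":[0,0,0],"delta_rot":[0,0,0],"grip":0.03},
  {"slide":[0,0,0],"delta_rot":[0,0,0],"grip":0.02},
  {"slide":[0,0,0],"delta_rot":[0,0,0],"grip":0.014},
  {"slide":[0,0,0],"delta_rot":[0,0,0],"grip":0.01},
  {"slide":[0,0,0],"delta_rot":[0,0,0],"grip":0.005},
  {"slide":[0,0,0],"delta_rot":[0,0,0],"grip":0.005},
  {"slide":[0,0,0],"delta_rot":[0,0,0],"grip":0.005},
  {"slide":[0,0,0],"delta_rot":[0,0,0],"grip":0.005},
], squeeze=25)

```text
time: 13.07
position: [471.0, -18.5, 152.4]
orientation: [179.9, 0.0, -90.2]
wrist_force: [-5.2, 1.2, 4.6]
finger_gap: 8.9
grip_force: 24.5
```

Call:
servo_tool([
  {"slide":[0,-0.0021,-0.0101],"delta_rot":[0,0,0],"grip":0.005},
  {"slide":[0,-0.0025,-0.0099],"delta_rot":[0,0,0],"grip":0.005},
  {"slide":[0,-0.0031,-0.0098],"delta_rot":[0,0,0],"grip":0.005},
  {"slide":[0,-0.0036,-0.0096],"delta_rot":[0,0,0],"grip":0.005},
  {"slide":[0,-0.0041,-0.0094],"delta_rot":[0,0,0],"grip":0.005},
  {"slide":[0,-0.0046,-0.0092],"delta_rot":[0,0,0],"grip":0.005},
  {"slide":[0,-0.0051,-0.0089],"delta_rot":[0,0,0],"grip":0.005},
  {"slide":[0,-0.0055,-0.0087],"delta_rot":[0,0,0],"grip":0.005},
])

```text
time: 13.73
position: [499.9, -18.5, 227.6]
orientation: [179.7, 0.0, -90.2]
wrist_force: [-11.5, 2.6, 3.5]
finger_gap: 9.2
grip_force: 24.6
```

Call:
servo_tool([
  {"slide":[0,-0.004,-0.0083],"delta_rot":[0,0,0],"grip":0.005},
  {"slide":[0,-0.0055,-0.0081],"delta_rot":[0,0,0],"grip":0.005},
  {"slide":[0,-0.0068,-0.0077],"delta_rot":[0,0,0],"grip":0.005},
  {"slide":[0,-0.0072,-0.0073],"delta_rot":[0,0,0],"grip":0.005},
  {"slide":[0,-0.0076,-0.007],"delta_rot":[0,0,0],"grip":0.005},
  {"slide":[0,-0.0079,-0.0065],"delta_rot":[0,0,0],"grip":0.005},
  {"slide":[0,-0.0082,-0.0061],"delta_rot":[0,0,0],"grip":0.005},
  {"slide":[0,-0.0086,-0.0056],"delta_rot":[0,0,0],"grip":0.005},
])

```text
time: 14.4
position: [557.8, -18.6, 286.2]
orientation: [-180.0, 0.0, -90.2]
wrist_force: [-7.4, 2.3, 7.9]
finger_gap: 9.2
grip_force: 25.7
```

```bash
python3 - <<'E'
from h import *
from station import manip
import glob
b=manip.snapshot("scene");a=manip.snapshot("top"); np.savez("s4.npz",**b); np.savez("t4.npz",**a)
cv2.imwrite("pics/s4.png",np.hstack([cv2.resize(b["color"][120:300,220:420],(400,360)),cv2.resize(a["color"][90:270,180:380],(400,360))]))
st=manip.read_state(); print(st["position"],st["orientation"],st["wrist_force"],st["wrist_torque"],st["finger_gap"],st["qpos"].round(1))
E
```

```text
[559.11689644 -18.63552459 286.7447731 ] [-1.79820548e+02  1.05237459e-02 -9.01925093e+01] [-6.07216109  2.52704801  8.87197492] [0.94314775 2.07073331 0.06340773] 9.161256026462 [ 14.1  15.1  14.8   0.  -89.5 -14.3]
```

View pics/s4.png

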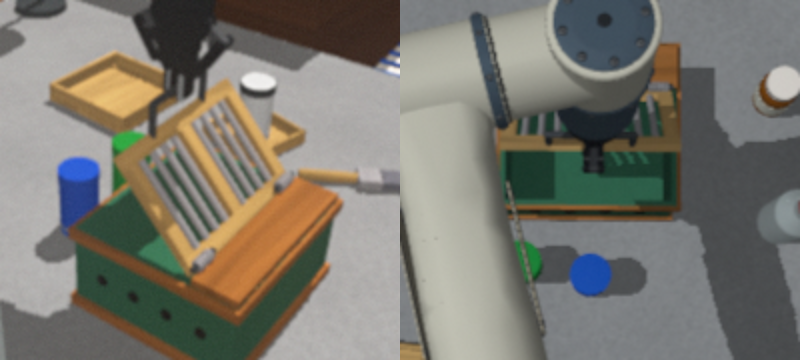

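The hatch is up at about 48° by the arm's readings, and the bar is still gripped. The frame's top corners in the scene picture are about (279,198) and (334,161). I'll check the angle from those.

```bash
python3 - <<'E'
from h import *
s=dict(np.load("s4.npz"))
for uv,y in (((279,198),-138.5),((334,161),101.5)):
    for du in (0,1):
        o,d=ray(s,(uv[0]+du,uv[1])); P=o+d*(y-o[1])/d[1]; r=(664-P[0],P[2]-136)
        print(P.round(1),np.hypot(*r).round(1),np.degrees(np.arctan2(r[1],r[0])).round(1))
for th in (46,48,50,52):
    t=np.radians(th); print(th,[proj(s,(664-165*np.cos(t)+v*np.sin(t),y,136+165*np.sin(t)+v*np.cos(t))).round(1).tolist() for y in(-138.5,101.5) for v in (-6,6)])
crop=cv2.resize(s["color"][150:260,260:370],(600,600),interpolation=cv2.INTER_CUBIC); cv2.imwrite("pics/c4.png",crop)
E
```

```text
[ 559.7 -138.5  260.6] 162.5 50.1
[ 562.6 -138.5  261.8] 161.6 51.1
[562.1 101.5 253.3] 155.3 49.0
[565.2 101.5 254.3] 154.2 50.1
46 [[274.0, 199.4], [276.9, 197.7], [328.5, 160.0], [331.5, 158.2]]
48 [[275.4, 198.6], [278.4, 197.0], [329.9, 159.1], [333.0, 157.5]]
50 [[276.8, 197.8], [280.0, 196.4], [331.3, 158.3], [334.5, 156.8]]
52 [[278.3, 197.1], [281.6, 195.8], [332.9, 157.5], [336.1, 156.1]]
```

View pics/c4.png

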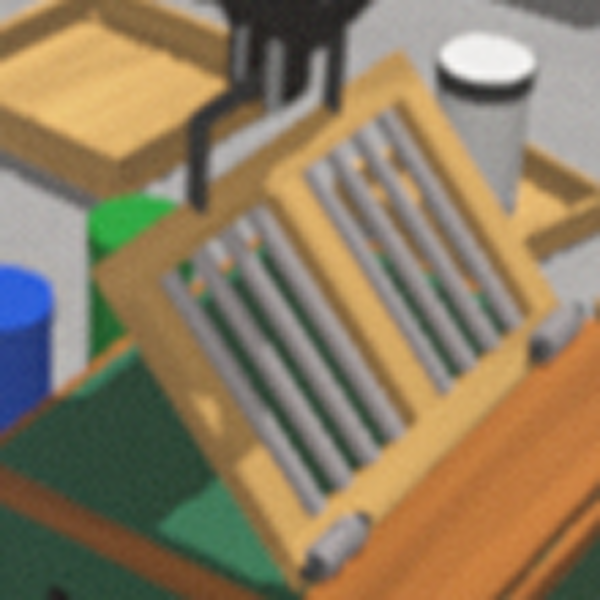

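The enlarged crop shows corners at about (278,199) and (333,159). Those fit θ ≈ 48–49°, which agrees with the arm. Next, raise to about 59°, with a 2 mm outward correction because the bar is being pressed inward.

Call:
servo_tool([
  {"slide":[0,-0.0052,-0.0037],"delta_rot":[0,0,0],"grip":0.005},
  {"slide":[0,-0.0054,-0.0035],"delta_rot":[0,0,0],"grip":0.005},
  {"slide":[0,-0.0055,-0.0032],"delta_rot":[0,0,0],"grip":0.005},
  {"slide":[0,-0.0056,-0.003],"delta_rot":[0,0,0],"grip":0.005},
  {"slide":[0,-0.0056,-0.0027],"delta_rot":[0,0,0],"grip":0.005},
  {"slide":[0,-0.0057,-0.0024],"delta_rot":[0,0,0],"grip":0.005},
  {"slide":[0,0,0],"delta_rot":[0,0,0],"grip":0.005},
  {"slide":[0,0,0],"delta_rot":[0,0,0],"grip":0.005},
])

```text
time: 15.17
position: [592.0, -18.7, 303.0]
orientation: [-179.9, 0.0, -90.2]
wrist_force: [-0.6, 2.4, 2.9]
finger_gap: 9.0
grip_force: 25.7
```

```bash
python3 - <<'E'
from h import *
from station import manip
s=manip.snapshot("scene"); np.savez("s5.npz",**s)
st=manip.read_state(); p=st["position"]; print(p,st["orientation"],st["wrist_force"],st["finger_gap"])
for hx,hz in((664,136),(662,138)): print(np.degrees(np.arctan2(p[2]+18.7-hz,hx-p[0]))-10, np.hypot(p[2]+18.7-hz,hx-p[0]))
for th in (56,58,60):
    t=np.radians(th); print(th,[proj(s,(664-165*np.cos(t)+v*np.sin(t),y,136+165*np.sin(t)+v*np.cos(t))).round(1).tolist() for y in(-138.5,101.5) for v in (-6,6)])
cv2.imwrite("pics/c5.png",cv2.resize(s["color"][140:250,260:370],(600,600),interpolation=cv2.INTER_CUBIC))
E
```

```text
[591.65008803 -18.7360439  302.8131397 ] [-1.79961716e+02  1.78308228e-02 -9.02167616e+01] [-0.24265308  3.04631161  2.44788974] 8.877282517156024
58.69427335298279 199.12216040270556
59.02563320330066 196.53544860093254
56 [[281.5, 195.9], [285.0, 194.9], [336.0, 156.2], [339.5, 155.0]]
58 [[283.2, 195.4], [286.8, 194.6], [337.6, 155.6], [341.2, 154.6]]
60 [[284.9, 194.9], [288.7, 194.3], [339.3, 155.1], [343.0, 154.2]]
```

View pics/c5.png

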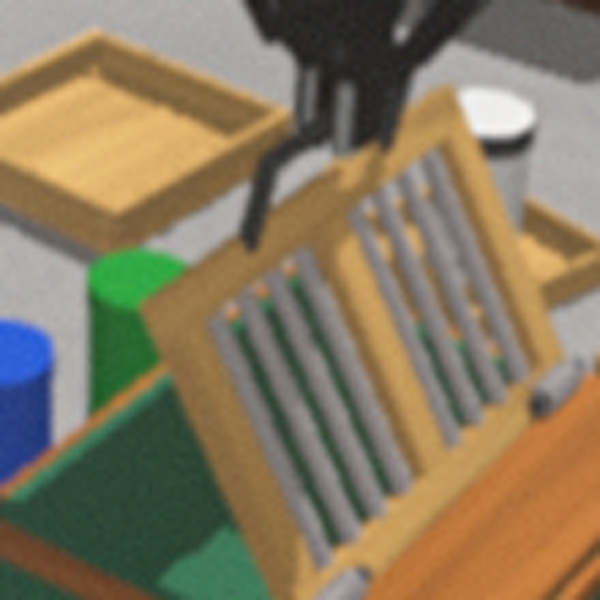

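The crop shows corners at about (287,195) and (343,156), which means θ ≈ 59–60°. That's just past the 54.4° balance, and the arm reads 59°. Now lower by about 9° to roughly 50° and hold.

Call:
servo_tool([
  {"slide":[0,0.0048,0.0017],"delta_rot":[0,0,0],"grip":0.005},
  {"slide":[0,0.0047,0.0019],"delta_rot":[0,0,0],"grip":0.005},
  {"slide":[0,0.0047,0.0021],"delta_rot":[0,0,0],"grip":0.005},
  {"slide":[0,0.0046,0.0023],"delta_rot":[0,0,0],"grip":0.005},
  {"slide":[0,0.0045,0.0025],"delta_rot":[0,0,0],"grip":0.005},
  {"slide":[0,0.0045,0.0026],"delta_rot":[0,0,0],"grip":0.005},
  {"slide":[0,0,0],"delta_rot":[0,0,0],"grip":0.005},
  {"slide":[0,0,0],"delta_rot":[0,0,0],"grip":0.005},
])

```text
time: 15.88
position: [562.9, -18.7, 289.2]
orientation: [180.0, 0.0, -90.2]
wrist_force: [4.4, 2.0, -5.8]
finger_gap: 8.8
grip_force: 24.9
```

Call:
servo_tool([
  {"slide":[0,0,0],"delta_rot":[0,0,0],"grip":0.005},
  {"slide":[0,0,0],"delta_rot":[0,0,0],"grip":0.005},
  {"slide":[0,0,0],"delta_rot":[0,0,0],"grip":0.005},
  {"slide":[0,0,0],"delta_rot":[0,0,0],"grip":0.005},
  {"slide":[0,0,0],"delta_rot":[0,0,0],"grip":0.005},
  {"slide":[0,0,0],"delta_rot":[0,0,0],"grip":0.005},
  {"slide":[0,0,0],"delta_rot":[0,0,0],"grip":0.005},
  {"slide":[0,0,0],"delta_rot":[0,0,0],"grip":0.005},
])

```text
time: 16.55
position: [563.4, -18.7, 289.6]
orientation: [180.0, 0.0, -90.2]
wrist_force: [4.2, 2.3, -8.0]
finger_gap: 8.8
grip_force: 24.8
```

```bash
python3 - <<'E'
from h import *
from station import manip
s=manip.snapshot("scene")
st=manip.read_state(); p=st["position"]; print(p,st["orientation"],st["wrist_force"],st["finger_gap"],st["grip_force"],st["joint_velocities"].round(2))
for hx,hz in((664,136),(662,138)): print(np.degrees(np.arctan2(p[2]+18.7-hz,hx-p[0]))-10, np.hypot(p[2]+18.7-hz,hx-p[0]))
for th in (48,50,52):
    t=np.radians(th); print(th,[proj(s,(664-165*np.cos(t)+v*np.sin(t),y,136+165*np.sin(t)+v*np.cos(t))).round(1).tolist() for y in(-138.5,101.5) for v in (-6,6)])
cv2.imwrite("pics/c6.png",cv2.resize(s["color"][140:250,260:370],(600,600),interpolation=cv2.INTER_CUBIC))
E
```

```text
[563.40567755 -18.68789401 289.57470324] [ 1.79990651e+02  1.29301784e-02 -9.02176392e+01] [ 4.93787835  2.40309178 -7.29589568] 8.646722466027903 24.755356907844543 [-0.05 -0.11 -0.    0.01  0.07 -0.01]
49.71856964845196 199.49383720698995
49.92783080625604 196.75953593368885
48 [[275.4, 198.6], [278.4, 197.0], [329.9, 159.1], [333.0, 157.5]]
50 [[276.8, 197.8], [280.0, 196.4], [331.3, 158.3], [334.5, 156.8]]
52 [[278.3, 197.1], [281.6, 195.8], [332.9, 157.5], [336.1, 156.1]]
```

View pics/c6.png

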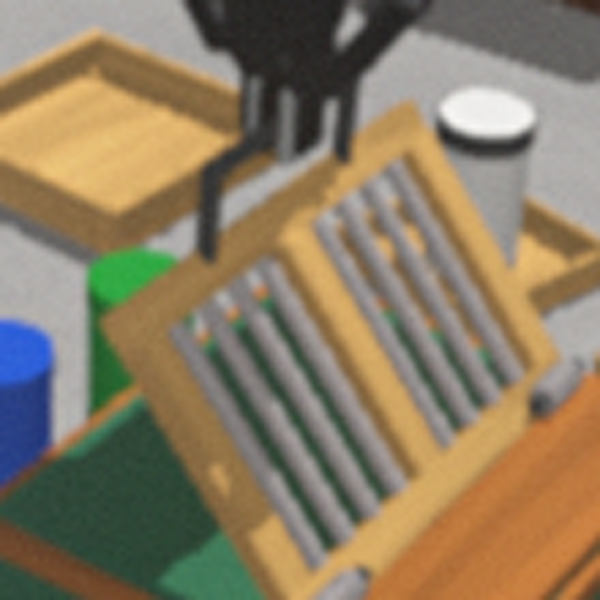

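The corners are now at about (279,199) and (336,159), so θ ≈ 50–51°. That's about 4° below balance, with the bar gripped, the arm still, and the tin upright in its tray. Handing in.

```bash
python3 -c "
from station import manip
print(manip.sign_off())"
```

```text
the job is handed in; nothing more can be done
None
```

I handed the job in: the tin stands upright in the small tray. I raised the hatch to about 59°, just past its 54° balance point, then lowered it to about 50°, where the gripper still holds it steady; the bottle, jar and brush weren't touched.

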